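# Cap the light sensor for a dark reading

## Task

Take a dark reading: pick up the black cap, which lies on its side in a cradle, turn it so that its open end faces straight down, and stand it flat on the sensor plate so that it covers the sensor in the middle of the blue disc. Set it down rather than dropping it, let go of it, and leave the white cap lying in its cradle.

Things in the scene. Friction and masses are not known exactly. Their poses are not given: they have to be found in the camera images.
- black_cap_center (a point): Opaque black round plastic cup, loose, 56 mm outside diameter, 64 mm long, wall 3 mm, one end closed, the other open, 50 to 100 g. Point: its centre (on the axis, half-way along). Its x axis runs along the cap from closed to open end. It starts lying on its side in a cradle, centre 50 mm above the bench, open end facing the robot's right (-y) or up to 40 degrees from there towards +x.
- cradle_black: Low fixed wooden cradle under the black cap: block 60 mm (its x, along the cap) by 38 mm (its y), two thin metal rods on top, 26 mm high in all; origin at the centre of its underside. Being narrower than the cap it leaves both sides of the cap free for fingers.
- white_cap_center (a point): White cap, same shape and size as the black one, lying the same way in a like cradle of its own; which of the two is on the left varies. Point: its centre; its x axis runs from closed to open end. It stays where it is.
- sensor_target (a point): Light sensor: amber dome, 20 mm diameter, 8 mm high, in the middle of a blue disc (58 mm) on a fixed flat aluminium plate 150 x 120 x 10 mm. Point: foot of the dome, on the plate's top, 10 mm above the bench. z up; x points along the plate to a black terminal strip that begins 65 mm away and stands 15 mm above the plate. The rest of the plate is free.
Things that resemble listed ones, but are neither listed nor needed, are in the scene too. Of the things that look like the part that bears black_cap_center, the largest one is meant.

How it is judged:
By the outcome, as a careful person would: the job done as asked, in the order asked, and still so for the second after the job is handed in, with the robot touching nothing.
It also fails if it takes over 35 s, if anything falls off the work surface, if the arm or the gripper's body presses on something with over 40 N, if the wrist force passes 120 N, or if a joint passes its speed limit or range.

## Robot

A 6-joint arm with a two-finger parallel gripper is mounted at the origin on the work surface. World frame = base frame: x ahead of the robot, y to its left, z up, the work surface at z = 0. Lengths are in mm, angles in rad, forces in N, time in s.
With the tool pointing down it reaches from about 400 to 925 mm from the base axis. Payload 12.5 kg.
Tool frame: the origin (TCP) lies at the very end of the fingers, on their centre line; the grasp point (between the pads) lies 19 mm behind it (env.tcp_to_grasp is the distance from the TCP to the grasp point, in mm); z points along the fingers, x is the direction in which the jaws open and shut, and the axes are right-handed (so a half turn about z gives the same grasp; the last joint's range is limited). The gripper opens to 95 mm and grips with 3 to 60 N. Pads are 20 mm wide; open, the fingers measure 119 mm over their backs; the gripper's body (75 mm by 180 mm) begins 59 mm behind the grasp point.
Start: joints at [-1.305, 0.491, 1.559, -0, 1.092, -0.106], TCP at [227.082, -582.306, 214.661] pointing down, gripper open.
Joint ranges: [-3.1, 3.1], [-0.84, 2.19], [0.05, 2.79], [-1.13, 4.28], [0.06, 2.93], [-2.69, 2.69]. Speed limits (rad/s): [2.22, 2.22, 2.79, 3.14, 3.14, 3.14].

## Interface

Orientations are given as [roll, pitch, yaw] about the fixed x, y, z axes, in that order (R = Rz(yaw) Ry(pitch) Rx(roll)).
In Python, from cell import env, vision, job gives the robot as it stands.
- The arm moves only by the shell command python3 -m pendant 'ROWS' [OPENING]. ROWS is JSON, a list of rows, each a list of 4 numbers: the shift along the tool's x, y, z in mm, then the turn about the tool's z in degrees. In form: [[tx, ty, tz, turn], ...]. A call has 1 to 8 rows; each row is the pose to reach, as a shift and turn from the pose measured when the call began, along the tool's axes at that moment; what a row does not reach only later rows make up. A row lasts 1/8 s, in which the tool goes at most 62.5 mm and 10.7 degrees, less where a joint would pass 70% of its speed; a pose out of reach is approached as far as the arm can. A call with a gripper value outside its range is refused whole. OPENING is the closure, from 0 (fully open) to 1 (shut), set as the call begins (- or left out, the last holds). The fingers move at their own pace and stop on an object; the grip force is fixed at half the most. Time passes only in rows, so rows that repeat a pose let the fingers close. It gives the time, the measured TCP pose, the force and the opening at its end, in the units of the state.
- env.state(): the state, without advancing time (a new reading comes with each control period).
- vision.read_camera(name): name is "scene" or "side" or "wrist"; returns a dict with "pixels" (480x640x3 uint8, red, green, blue), "intrinsics" (3x3 intrinsics, pixels), "R" (3x3) and "t" (3): a world point X has camera coordinates R X + t; the wrist camera has in their place "tool_from_camera" (4x4, takes a point from camera to tool coordinates, whose origin is the TCP and whose axes are the tool frame's). Camera axes: x right, y down, z forward; pixel columns grow to the right and rows downward; lengths in mm; the calibration is good to about 2 mm. A picture is of the moment at which its call begins: read the wrist's pose just before it. There is no depth.
- job.job_done(): hands the job in, once; it reports no verdict.
Trained networks look in a picture, given as the dict that the camera call returned (one of the last four; its "shot" number tells which), for a name from the list of things; names that differ only in an ending like _2 or _b are one class to them, and where a whole thing is asked for, a point or a joint stands for the part that bears it (a point fixed in the world has none). Each returns a list of dicts, best first, with "confidence" (0 to 1); they miss things now and then, are a little off and sometimes report something else, mostly with a low value. They report only what shows in the picture. A call takes as long as a camera call. They do not tell look-alikes from the thing itself.
- vision.find_in(picture, query): "at" ([x, y, z] in mm, in the coordinates of the camera as it stood for that picture, good to about 4 mm: the middle of the surface that is visible of it).
- vision.regions_of(picture, query): "pixels" (480x640 bool, what is visible of it).
The state is a dict: "t": time; "joints": joint angles; "qvel": joint speeds; "tau": joint torques, N m; "eef_pos": TCP position; "tcp_rot": TCP orientation; "ft_force": force on the tool from outside, world axes, zero at the start; "moment": the same for the moment, N m; "opening": opening from 0.0 (shut) to 1.0 (fully open).
Only numpy, scipy, OpenCV 4.12 (cv2) and the standard library are available. Lean on these libraries where they do the work, as an engineer would, in place of code of your own. Each camera call takes 0.05 s, during which the arm holds its last target.

## Working session

There is one attempt and no reset: what is moved stays moved. The work goes in short steps, Python scripts to look and compute and a shell command to move; the robot and the scene stay as the last step left them, time stands still between calls to the robot, and variables do not carry over. Pictures are saved under pics/ and viewed, and the job is handed in when it is done.

```bash
ls; mkdir -p pics
cat > h.py <<'E'
import numpy as np,cv2
from cell import env,vision,job
from scipy.spatial.transform import Rotation as Ro
def save(p,n,crop=None,s=1):
    im=p["pixels"][:,:,::-1]
    if crop: x0,y0,x1,y1=crop; im=im[y0:y1,x0:x1]
    if s!=1: im=cv2.resize(im,None,fx=s,fy=s,interpolation=cv2.INTER_CUBIC)
    cv2.imwrite(f"pics/{n}.png",im)
def w(p,c): return p["R"].T@(np.array(c)-p["t"])
def pix(p,X):
    c=p["R"]@np.array(X)+p["t"]; u=p["intrinsics"]@c; return u[:2]/u[2]
def onplane(p,uv,z):
    d=p["R"].T@np.linalg.inv(p["intrinsics"])@np.array([uv[0],uv[1],1.]); o=-p["R"].T@p["t"]
    return o+d*(z-o[2])/d[2]
E
python3 - <<'E'
from h import *
s=env.state();print(s)
for n in ("scene","side"):
    p=vision.read_camera(n);save(p,n+"0");print(n,"cam at",-p["R"].T@p["t"])
    for q in ("black_cap_center","white_cap_center","sensor_target","cradle_black"):
        for f in vision.find_in(p,q): print(q,round(f["confidence"],2),w(p,f["at"]).round(),pix(p,w(p,f["at"])).round())
E
```

```text
pics
{'t': 0.0, 'joints': array([-1.30459547e+00,  4.91570612e-01,  1.55946319e+00, -3.05674786e-06,
        1.09168571e+00, -1.05599521e-01]), 'qvel': array([ 1.72478266e-03, -6.38067817e-05,  5.30284359e-04,  2.43723535e-05,
        1.30873848e-03,  2.09346794e-03]), 'tau': array([ 1.33578571e-03, -6.12643576e+01, -2.58190495e+01,  6.93112356e-02,
        4.81865939e-02, -1.56927713e-04]), 'eef_pos': array([ 227.01380718, -582.04911141,  214.05014682]), 'tcp_rot': array([-3.14147657e+00,  1.12086622e-03, -1.19899448e+00]), 'ft_force': array([ 0.91914128,  0.5738155 , -0.62632828]), 'moment': array([-0.00676174, -0.04175926, -0.00557625]), 'opening': 0.9982460287512304}
scene cam at [1296.42352346  163.82681867  804.38386066]
black_cap_center 0.64 [558. 271.  61.] [443. 266.]
black_cap_center 0.59 [517. 380.  36.] [502. 267.]
black_cap_center 0.57 [437. 285.  36.] [449. 231.]
white_cap_center 0.73 [546.  52.  68.] [321. 242.]
sensor_target 0.86 [ 601. -249.   11.] [156. 264.]
cradle_black 0.79 [557. 270.  13.] [438. 284.]
side cam at [ 92.92947205 640.59502887 922.93987043]
black_cap_center 0.84 [410. 290.  39.] [269. 383.]
black_cap_center 0.79 [530. 283.  66.] [212. 333.]
black_cap_center 0.71 [503. 380.  37.] [186. 395.]
white_cap_center 0.58 [529.  62.  71.] [292. 247.]
sensor_target 0.61 [ 585. -253.   10.] [357. 164.]
```

View pics/scene0.png

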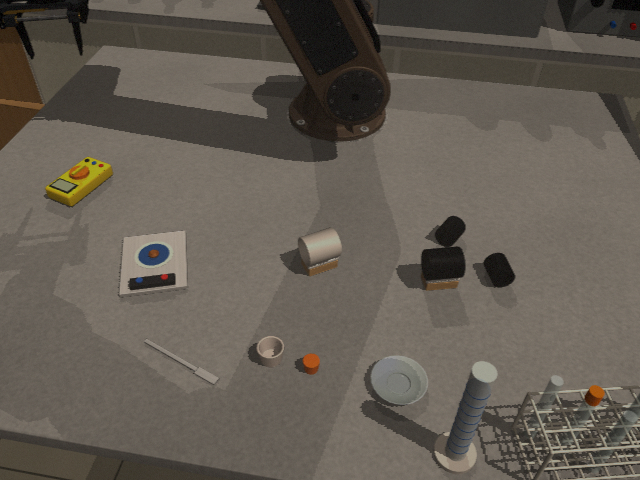

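View pics/side0.png

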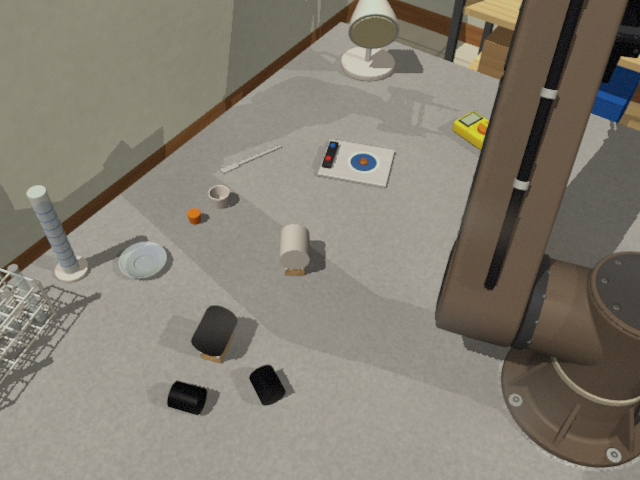

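Run:
```python
from h import *
p=vision.read_camera("scene");a=p["pixels"][200:310,390:530]
for f in vision.regions_of(p,"black_cap_center"):
    m=f["pixels"].astype(np.uint8);ys,xs=np.nonzero(m);print("sc",round(f["confidence"],2),m.sum(),xs.min(),xs.max(),ys.min(),ys.max(),cv2.minAreaRect(np.c_[xs,ys].astype(np.float32)))
q=vision.read_camera("side");b=q["pixels"][290:400,150:290]
for f in vision.regions_of(q,"black_cap_center"):
    m=f["pixels"].astype(np.uint8);ys,xs=np.nonzero(m);print("sd",round(f["confidence"],2),m.sum(),xs.min(),xs.max(),ys.min(),ys.max(),cv2.minAreaRect(np.c_[xs,ys].astype(np.float32)))
im=np.vstack([a,b])
im=np.hstack([a,b]);im=np.clip(im.astype(float)*1.8,0,255).astype(np.uint8)
cv2.imwrite("pics/crop1.png",cv2.resize(im[:,:,::-1],None,fx=2.8,fy=2.8,interpolation=cv2.INTER_CUBIC))
```

```text
sc 0.9 608 435 464 216 246 ((450.0294189453125, 230.88235473632812), (21.801511764526367, 31.237987518310547), 40.601295471191406)
sc 0.75 1271 421 465 247 279 ((443.04779052734375, 262.9061279296875), (31.255033493041992, 43.581787109375), 83.2901611328125)
sc 0.69 725 485 515 253 286 ((499.300048828125, 269.60003662109375), (34.435447692871094, 23.25510597229004), 63.43495178222656)
sd 0.86 974 167 206 382 413 ((186.79794311523438, 396.867919921875), (37.81770324707031, 27.637968063354492), 14.743562698364258)
sd 0.71 953 250 285 364 404 ((266.93310546875, 384.12738037109375), (37.669700622558594, 26.73591423034668), 61.38954162597656)
sd 0.67 1597 191 238 305 355 ((214.29998779296875, 330.4000244140625), (33.98823165893555, 50.535133361816406), 26.56505012512207)
```

View pics/crop1.png

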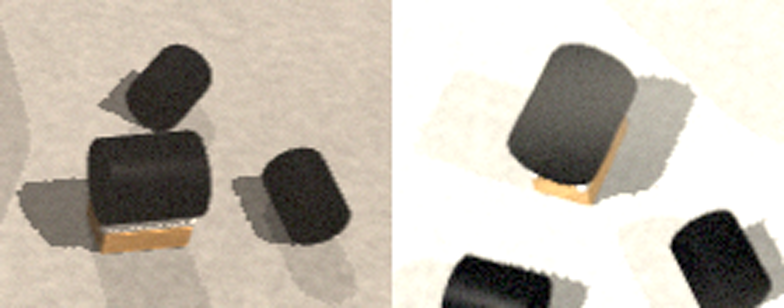

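```bash
cat > fit.py <<'E'
from h import *
from scipy.optimize import minimize
def capmask(p,x,y,al,R=28,L=64,z=50):
    ax=np.array([np.sin(al),-np.cos(al),0]);s=np.array([np.cos(al),np.sin(al),0])
    t=np.linspace(0,2*np.pi,48);pts=[]
    for e in(-L/2,L/2): pts+= [np.array([x,y,z])+e*ax+R*(np.cos(k)*s+np.sin(k)*np.array([0,0,1])) for k in t]
    uv=np.array([pix(p,P) for P in pts]);m=np.zeros((480,640),np.uint8)
    h=cv2.convexHull((uv*16).astype(np.float32)).astype(np.int32)
    cv2.fillConvexPoly(m,h,255,cv2.LINE_AA,4);return m/255.
def fit(ps,ms,x0):
    c=lambda v:sum(np.abs(capmask(p,v[0],v[1],v[2]/100)-m).sum() for p,m in zip(ps,ms))
    best=min((minimize(c,[x0[0],x0[1],a],method="Nelder-Mead",options=dict(initial_simplex=[[x0[0],x0[1],a],[x0[0]+10,x0[1],a],[x0[0],x0[1]+10,a],[x0[0],x0[1],a+15]])) for a in(0,15,30,50)),key=lambda r:r.fun)
    return best.x,best.fun
E
python3 - <<'E'
from fit import *
ps=[];ms=[];ws=[]
for n in("scene","side"):
    p=vision.read_camera(n);ps.append(p)
    ms.append(max((f["pixels"] for f in vision.regions_of(p,"black_cap_center")),key=lambda m:m.sum()).astype(float))
    if n=="side" or 1: ws.append(vision.regions_of(p,"white_cap_center")[0]["pixels"].astype(float))
    r=vision.regions_of(p,"sensor_target")
    for f in r[:2]: ys,xs=np.nonzero(f["pixels"]);print(n,"sensor",f["confidence"],xs.mean(),ys.mean(),len(xs),onplane(p,(xs.mean(),ys.mean()),14))
print(fit(ps,ms,(550,278)));print([fit([p],[m],(550,278)) for p,m in zip(ps,ms)])
print("white",fit(ps,ws,(545,55)))
E
```

```text
scene sensor 0.61 153.81349725346587 263.9108030342663 3823 [ 604.77085675 -251.85994361   14.        ]
side sensor 0.9 356.63962264150945 163.00603773584905 2650 [ 584.24763618 -251.20667724   14.        ]
side sensor 0.49 294.37368845843423 246.27441485068604 1239 [555.55434503  20.56433328  14.        ]
(array([538.74894029, 270.35453591,  29.22996488]), np.float64(260.0901960784314))
[(array([539.4110233 , 271.28070027,  29.29085288]), np.float64(91.33725490196079)), (array([537.84814899, 269.02185336,  25.08962698]), np.float64(142.57254901960783))]
white (array([538.04781685,  46.0800067 ,  62.49100819]), np.float64(233.12156862745098))
```

```bash
cat > to.py <<'E'
import sys
from h import *
x,y,z,yaw=map(float,sys.argv[1:5])  # yaw deg
s=env.state();R=Ro.from_euler("xyz",s["tcp_rot"]).as_matrix()
d=R.T@(np.array([x,y,z])-s["eef_pos"])
cy=np.degrees(s["tcp_rot"][2]);print("t",s["t"],"pos",s["eef_pos"].round(1),"rot",np.degrees(s["tcp_rot"]).round(2),"open",round(s["opening"],3),"F",s["ft_force"].round(1))
print("shift",d.round(1),"turn(tool z, = -dyaw)",round(-(yaw-cy),1))
E
python3 to.py 540 -100 214 -28; python3 to.py 539 270 214 16.6
```

```text
t 1.1 pos [ 227.1 -582.3  214.6] rot [180.   -0.  -68.7] open 1.002 F [-0.3  0.3  0.4]
shift [-335.6 -466.8    0.6] turn(tool z, = -dyaw) -40.7
t 1.1 pos [ 227.1 -582.3  214.6] rot [180.   -0.  -68.7] open 1.002 F [-0.3  0.3  0.4]
shift [-6.807e+02 -6.003e+02  6.000e-01] turn(tool z, = -dyaw) -85.3
```

```bash
python3 -m pendant '[[-336,-467,0,-41],[-336,-467,0,-41],[-336,-467,0,-41],[-336,-467,0,-41],[-336,-467,0,-41],[-336,-467,0,-41],[-336,-467,0,-41],[-336,-467,0,-41]]' 0; python3 to.py 545 240 214 16.6
```

```text
t: 2.1
eef_pos: [500.1, -161.0, 214.9]
tcp_rot: [3.142, -0.001, -0.483]
ft_force: [0.8, -1.5, -0.1]
opening: 1.001
t 2.1 pos [ 500.1 -161.   214.9] rot [ 1.80e+02 -4.00e-02 -2.77e+01] open 1.001 F [ 0.8 -1.5 -0.1]
shift [-146.6 -375.9    0.8] turn(tool z, = -dyaw) -44.3
```

```bash
python3 -m pendant '[[-147,-376,0,-44],[-147,-376,0,-44],[-147,-376,0,-44],[-147,-376,0,-44],[-147,-376,0,-44],[-147,-376,0,-44],[-147,-376,0,-44],[-147,-376,0,-44]]' 0
python3 - <<'E'
from fit import *
s=env.state();T=np.eye(4);T[:3,:3]=Ro.from_euler("xyz",s["tcp_rot"]).as_matrix();T[:3,3]=s["eef_pos"]
p=vision.read_camera("wrist");save(p,"w1")
M=np.linalg.inv(T@p["tool_from_camera"]);p["R"]=M[:3,:3];p["t"]=M[:3,3]
print("cam at",-p["R"].T@p["t"])
for f in vision.regions_of(p,"black_cap_center"):
    m=f["pixels"].astype(float);ys,xs=np.nonzero(m);print(f["confidence"],m.sum(),xs.min(),xs.max(),ys.min(),ys.max())
    if m.sum()>2000: print(fit([p],[m],(539,270)))
E
python3 to.py 539 270 110 16.6
```

```text
t: 3.1
eef_pos: [544.5, 242.1, 214.4]
tcp_rot: [3.141, -0.0, 0.287]
ft_force: [-0.3, 0.3, -0.6]
opening: 1.0
cam at [520.90857543 322.54482512 384.83223962]
0.96 2709.0 169 237 97 165
(array([ 829.        , -167.77777778, -171.66666667]), np.float64(2709.0))
0.93 4626.0 287 350 152 230
(array([539.1962895 , 270.39153329,  31.02646534]), np.float64(198.8156862745098))
0.69 2851.0 292 348 36 88
(array([ 829.        , -167.77777778, -171.66666667]), np.float64(2851.0))
t 3.2 pos [544.5 239.9 214.6] rot [179.96  -0.    16.33] open 0.998 F [ 0.2 -0.   0.2]
shift [  3.2 -30.5 104.6] turn(tool z, = -dyaw) -0.3
```

View pics/w1.png

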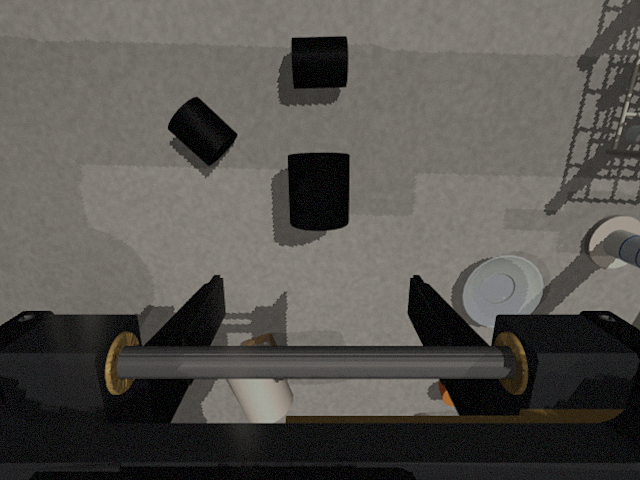

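```bash
python3 to.py 542.2 260.8 35 17
```

```text
t 3.2 pos [544.5 239.9 214.6] rot [179.96  -0.    16.33] open 0.998 F [ 0.2 -0.   0.2]
shift [  3.6 -20.8 179.6] turn(tool z, = -dyaw) -0.7
```

```bash
python3 -m pendant '[[3.6,-21,50,-0.7],[3.6,-21,100,-0.7],[3.6,-21,140,-0.7],[3.6,-21,165,-0.7],[3.6,-21,179.5,-0.7],[3.6,-21,179.5,-0.7],[3.6,-21,179.5,-0.7]]' 0; python3 to.py 542.2 260.8 35 17
python3 -m pendant '[[0,0,0,0],[0,0,0,0],[0,0,0,0],[0,0,0,0],[0,0,0,0],[0,0,0,0]]' 1; python3 to.py 542.2 260.8 35 17
```

```text
t: 4.08
eef_pos: [542.7, 260.8, 36.2]
tcp_rot: [3.141, -0.002, 0.297]
ft_force: [-0.0, 0.2, 0.0]
opening: 1.004
t 4.075 pos [542.7 260.8  36.2] rot [ 1.7996e+02 -9.0000e-02  1.7000e+01] open 1.004 F [-0.   0.2  0. ]
shift [-0.5 -0.1  1.2] turn(tool z, = -dyaw) 0.0
t: 4.82
eef_pos: [542.0, 260.7, 36.2]
tcp_rot: [3.141, -0.0, 0.297]
ft_force: [-5.8, -2.3, 5.1]
opening: 0.593
t 4.825 pos [542.  260.7  36.2] rot [179.96  -0.    17.01] open 0.593 F [-5.8 -2.3  5.1]
shift [ 0.2 -0.   1.2] turn(tool z, = -dyaw) 0.0
```

```bash
python3 -m pendant '[[0,0,-10,0],[0,0,-20,0],[0,20,-20,0],[0,40,-20,0],[0,57,-20,0],[0,57,-20,0]]' 1
python3 - <<'E'
from h import *
a=vision.read_camera("scene");b=vision.read_camera("side")
A=a["pixels"][200:320,380:520];B=b["pixels"][250:370,170:310]
im=np.clip(np.hstack([A,B]).astype(float)*1.8,0,255).astype(np.uint8)
cv2.imwrite("pics/lift.png",cv2.resize(im[:,:,::-1],None,fx=2.8,fy=2.8,interpolation=cv2.INTER_CUBIC))
E
```

```text
t: 5.58
eef_pos: [559.2, 204.5, 56.1]
tcp_rot: [3.141, 0.0, 0.295]
ft_force: [0.9, 0.1, -0.9]
opening: 0.59
```

View pics/lift.png

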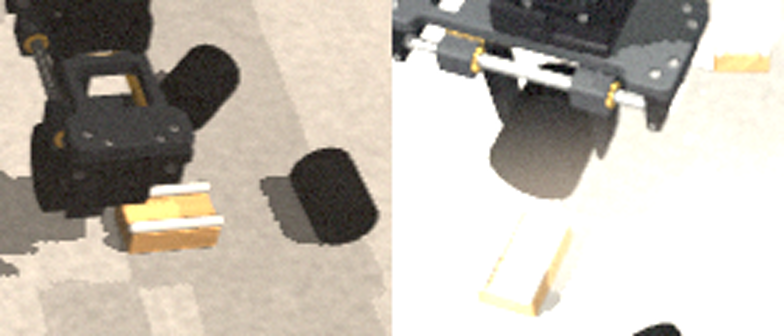

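```bash
python3 -m pendant '[[0,0,16,0],[0,0,20,0],[0,0,24,0],[0,0,28,0],[0,0,31,0],[0,0,33,0],[0,0,33,0]]' 1; python3 to.py 559.2 204.5 23 17
python3 - <<'E'
from h import *
a=vision.read_camera("scene");b=vision.read_camera("side")
A=a["pixels"][200:320,380:520];B=b["pixels"][250:370,170:310]
im=np.clip(np.hstack([A,B]).astype(float)*1.8,0,255).astype(np.uint8)
cv2.imwrite("pics/press.png",cv2.resize(im[:,:,::-1],None,fx=2.8,fy=2.8,interpolation=cv2.INTER_CUBIC))
E
```

```text
t: 6.55
eef_pos: [559.1, 205.2, 23.4]
tcp_rot: [3.14, -0.0, 0.297]
ft_force: [0.8, -9.4, 8.4]
opening: 0.593
t 6.55 pos [559.1 205.2  23.4] rot [ 1.799e+02 -1.000e-02  1.699e+01] open 0.593 F [ 0.8 -9.4  8.4]
shift [-0.2  0.7  0.4] turn(tool z, = -dyaw) -0.0
```

View pics/press.png

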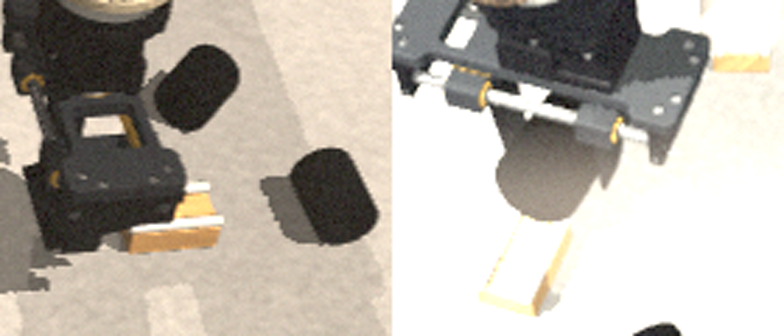

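```bash
python3 -m pendant '[[0,-3,0.5,0],[0,-6,0.5,0],[0,-9,0,0],[0,-10,0,0],[0,-10,0,0]]' 1; python3 to.py 559.2 204.5 23 17
python3 - <<'E'
from h import *
a=vision.read_camera("scene");b=vision.read_camera("side")
A=a["pixels"][200:320,380:520];B=b["pixels"][250:370,170:310]
im=np.clip(np.hstack([A,B]).astype(float)*1.8,0,255).astype(np.uint8)
cv2.imwrite("pics/press2.png",cv2.resize(im[:,:,::-1],None,fx=2.8,fy=2.8,interpolation=cv2.INTER_CUBIC))
E
```

```text
t: 7.28
eef_pos: [557.0, 212.7, 24.4]
tcp_rot: [3.137, -0.001, 0.298]
ft_force: [0.5, -22.4, 16.9]
opening: 0.592
t 7.275 pos [557.  212.7  24.4] rot [ 1.7975e+02 -3.0000e-02  1.7050e+01] open 0.592 F [  0.5 -22.4  16.9]
shift [-0.3  8.5  1.5] turn(tool z, = -dyaw) 0.0
```

View pics/press2.png

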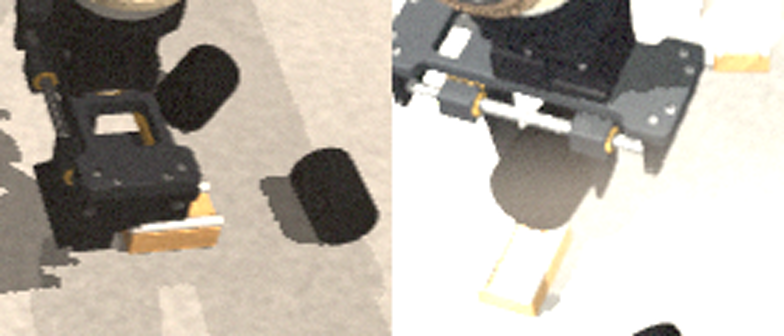

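Run:
```python
from h import *
b=vision.read_camera("side");B=b["pixels"][270:350,180:280]
w_=vision.read_camera("wrist")["pixels"][200:420,180:460]
g=lambda im:(255*(im/255.)**0.5).astype(np.uint8)
cv2.imwrite("pics/z1.png",np.hstack([cv2.resize(g(B),(400,320),interpolation=cv2.INTER_CUBIC),cv2.resize(g(w_),(400,320))])[:,:,::-1])
```

```text
(no output)
```

View pics/z1.png

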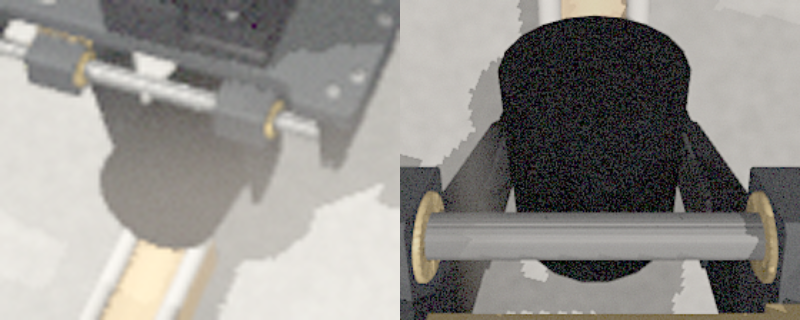

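```bash
cat > tilt.py <<'E'
from h import *
def outline(p,th,g=10,d=14.5,R=28,L=64):
    th=np.radians(th);M=np.linalg.inv(p["tool_from_camera"]);K=p["intrinsics"]
    a=np.array([0,np.cos(th),np.sin(th)]);n=np.array([0,-np.sin(th),np.cos(th)]);x=np.array([1,0,0.])
    c=np.array([0,0,-d])-g*a;t=np.linspace(0,2*np.pi,60)
    out=[]
    for e in(-L/2,L/2):
        P=np.array([c+e*a+R*(np.cos(k)*x+np.sin(k)*n) for k in t]);C=P@M[:3,:3].T+M[:3,3];u=C@K.T;out.append(u[:,:2]/u[:,2:])
    return out
def draw(name,ths,**k):
    p=vision.read_camera("wrist");tiles=[]
    for th in ths:
        im=(255*(p["pixels"]/255.)**0.5).astype(np.uint8)[:,:,::-1].copy()
        for o,c in zip(outline(p,th,**k),((0,255,0),(0,0,255))): cv2.polylines(im,[np.round(o*8).astype(np.int32)],True,c,1,cv2.LINE_AA,3)
        im=cv2.resize(im[150:480,160:480],(390,290));cv2.putText(im,str(th),(5,20),0,.6,(255,0,0),2);tiles.append(im)
    cv2.imwrite(f"pics/{name}.png",np.vstack([np.hstack(tiles[:2]),np.hstack(tiles[2:4])]))
E
python3 -c "
from tilt import *
draw('t1',[25,35,45,55])"
```

```text
(no output)
```

View pics/t1.png

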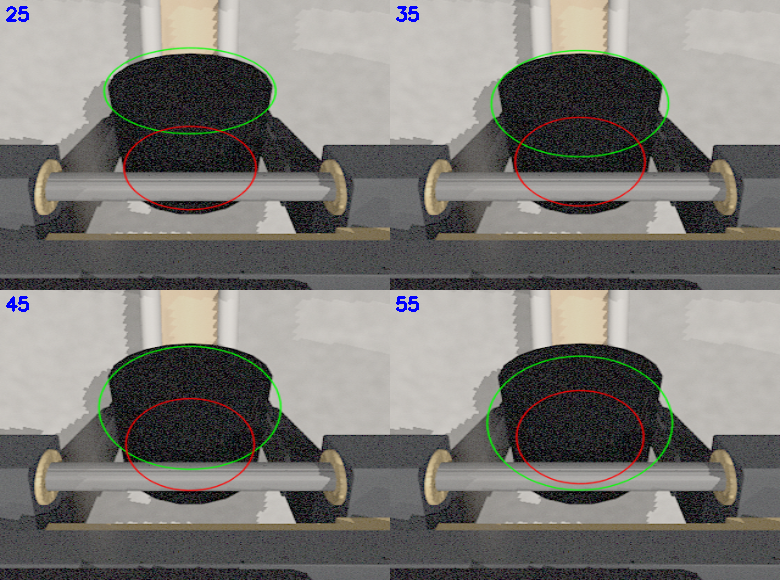

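```bash
cat >> tilt.py <<'E'
from scipy.optimize import minimize
def tfit(show=None,x0s=((15,10,14),(30,5,16),(45,10,14),(65,8,14),(85,8,14))):
    p=vision.read_camera("wrist");r=vision.regions_of(p,"black_cap_center")
    m=max(r,key=lambda f:f["pixels"][180:460,200:440].sum())["pixels"].astype(float)
    ys,xs=np.nonzero(m);print("mask",m.sum(),xs.min(),xs.max(),ys.min(),ys.max())
    def model(v):
        h=cv2.convexHull(np.vstack(outline(p,v[0],v[1],v[2])).astype(np.float32));k=np.zeros((480,640),np.uint8)
        cv2.fillConvexPoly(k,np.round(h*16).astype(np.int32),255,cv2.LINE_AA,4);return k/255.
    W=np.ones((480,640));
    bar=p["pixels"].sum(2)>0
    g=p["pixels"].astype(float).mean(2)
    # ignore the bar: bright rows between mask's pieces
    W[340:385]=0; W[415:]=0
    c=lambda v:(W*np.abs(model(v)-m)).sum()+2*(v[2]-15)**2
    rs=[minimize(c,x0,method="Nelder-Mead",options=dict(initial_simplex=np.array([x0]*4)+np.vstack([np.zeros(3),np.diag([10,5,4])]))) for x0 in x0s]
    for q in sorted(rs,key=lambda q:q.fun)[:3]: print(q.x.round(1),q.fun.round())
    if show:
        v=min(rs,key=lambda q:q.fun).x
        im=(255*(p["pixels"]/255.)**0.5).astype(np.uint8)[:,:,::-1].copy();im[:,:,2]=np.maximum(im[:,:,2],(m*120).astype(np.uint8))
        for o,cc in zip(outline(p,*v),((0,255,0),(0,255,255))): cv2.polylines(im,[np.round(o*8).astype(np.int32)],True,cc,1,cv2.LINE_AA,3)
        cv2.imwrite(f"pics/{show}.png",im[150:480,140:500])
E
python3 -c "
from tilt import *
tfit('t2')"
```

```text
mask 16913.0 249 383 210 394
[17.4  6.1 13.5] 280.0
[17.4  6.1 13.6] 280.0
[17.6  6.2 13.7] 281.0
```

View pics/t2.png

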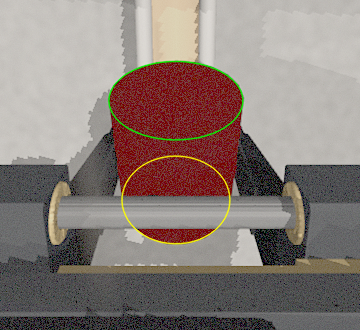

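```bash
python3 -m pendant '[[0,0,-12,0],[0,-6,-12,0],[0,-6,-5,0],[0,-4,-1,0],[0,-2,1,0],[0,0,3,0],[0,3,4,0],[0,3,4,0]]' 1;  python3 -c "
from tilt import *
tfit('t3')"
```

```text
t: 8.62
eef_pos: [557.8, 209.4, 19.9]
tcp_rot: [3.137, 0.0, 0.298]
ft_force: [2.2, -6.1, 4.6]
opening: 0.589
mask 16865.0 246 386 209 390
[24.9  6.8 13.9] 293.0
[25.   6.8 14. ] 295.0
[24.6  6.7 13.7] 296.0
```

View pics/t3.png

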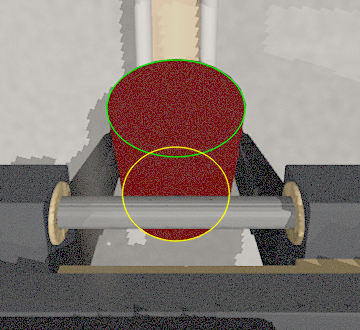

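```bash
python3 -m pendant '[[0,5,0.5,0],[0,10,0.5,0],[0,15,0.5,0],[0,20,0.5,0],[0,27,0.5,0],[0,35,0.5,0],[0,35,0.5,0]]' 1;  python3 -c "
from tilt import *
tfit('t4')"
```

```text
t: 9.6
eef_pos: [568.3, 175.2, 19.6]
tcp_rot: [3.137, 0.0, 0.297]
ft_force: [-0.7, -0.3, -0.9]
opening: 0.592
mask 17043.0 247 385 209 391
[24.1  6.9 13.8] 288.0
[23.7  7.  13.8] 289.0
[23.7  6.9 13.7] 290.0
```

View pics/t4.png

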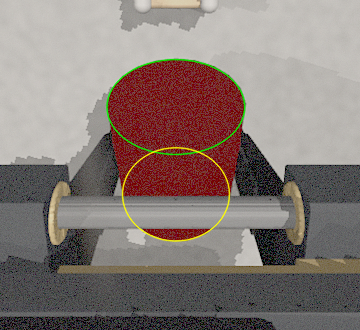

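```bash
python3 -m pendant '[[0,6,2,0],[0,12,3.5,0],[0,18,4,0],[0,24,4.5,0],[0,30,5,0],[0,30,5,0]]' 1;  python3 -c "
from tilt import *
tfit('t5')"
```

```text
t: 10.45
eef_pos: [577.9, 147.3, 16.0]
tcp_rot: [3.137, -0.003, 0.298]
ft_force: [-1.2, 1.4, 13.4]
opening: 0.59
mask 17227.0 239 393 207 346
[43.7 12.8 14.2] 382.0
[43.6 12.8 14.2] 382.0
[43.8 12.9 14.3] 383.0
```

View pics/t5.png

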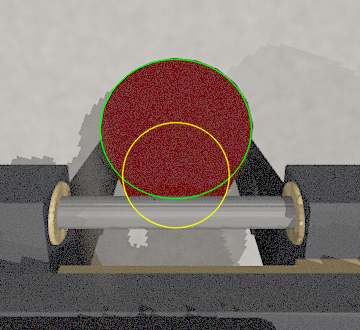

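```bash
python3 -m pendant '[[0,2,2,0],[0,4,4,0],[0,5,5,0],[0,6,6,0],[0,6,7,0],[0,6,7,0]]' 1;  python3 -c "
from tilt import *
tfit('t6')"
```

```text
t: 11.3
eef_pos: [581.2, 141.8, 11.6]
tcp_rot: [3.136, -0.007, 0.298]
ft_force: [-2.3, -0.8, 24.7]
opening: 0.591
mask 17132.0 237 397 218 346
[53.5 14.7 15.3] 562.0
[53.9 15.2 15.3] 562.0
[54.  15.2 15.1] 563.0
```

View pics/t6.png

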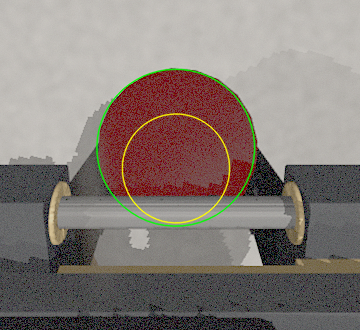

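```bash
python3 -m pendant '[[0,3,2,0],[0,6,3,0],[0,9,4,0],[0,11,5,0],[0,11,5,0]]' 1;  python3 -c "
from tilt import *
tfit('t7')"
```

```text
t: 12.02
eef_pos: [585.9, 131.7, 8.1]
tcp_rot: [3.136, -0.011, 0.298]
ft_force: [0.6, 3.1, 11.8]
opening: 0.59
mask 17243.0 236 400 230 397
[61.6 17.4 15. ] 636.0
[61.5 17.2 15.1] 637.0
[46.7  5.  28.6] 1071.0
```

View pics/t7.png

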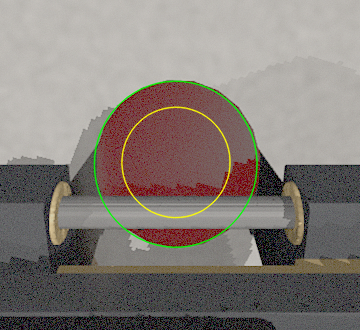

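```bash
python3 -m pendant '[[0,0,0,0],[0,0,0,0],[0,0,0,0],[0,0,0,0],[0,0,-2,0]]' 0.3;  python3 -c "
from tilt import *
tfit('t8')"
```

```text
t: 12.75
eef_pos: [585.8, 131.7, 10.0]
tcp_rot: [3.136, -0.011, 0.298]
ft_force: [-0.1, -0.6, 0.2]
opening: 0.7
mask 13938.0 244 385 253 415
[78.5  0.5 28.8] 1526.0
[78.5  0.7 28.7] 1526.0
[78.3  1.5 28.1] 1528.0
```

View pics/t8.png

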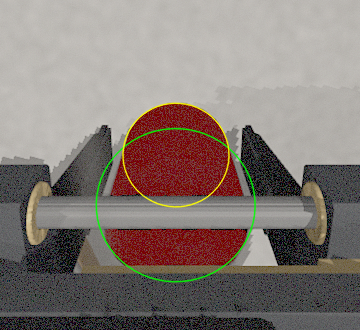

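Run:
```python
from h import *
a=vision.read_camera("scene");b=vision.read_camera("side")
print(pix(a,(586,132,40)),pix(b,(586,132,40)))
A=a["pixels"][190:310,310:450];B=b["pixels"][180:300,190:330]
im=np.hstack([A,B]);im=(255*(im/255.)**.5).astype(np.uint8)
cv2.imwrite("pics/up.png",cv2.resize(im[:,:,::-1],None,fx=2.8,fy=2.8,interpolation=cv2.INTER_CUBIC))
```

```text
[361.71319505 274.99842106] [244.61833919 267.85115045]
```

View pics/up.png

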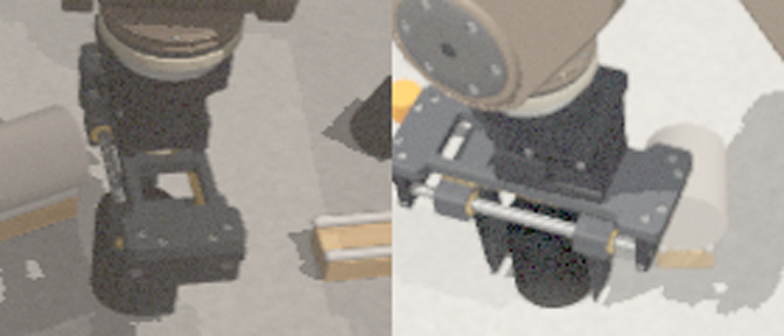

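```bash
cat > upfit.py <<'E'
from fit import *
def upmask(p,x,y,zb,R=28,L=64):
    t=np.linspace(0,2*np.pi,48)
    uv=np.array([pix(p,(x+R*np.cos(k),y+R*np.sin(k),z)) for z in(zb,zb+L) for k in t])
    m=np.zeros((480,640),np.uint8);h=cv2.convexHull((uv*16).astype(np.float32)).astype(np.int32)
    cv2.fillConvexPoly(m,h,255,cv2.LINE_AA,4);return m/255.
def wrist():
    s=env.state();T=np.eye(4);T[:3,:3]=Ro.from_euler("xyz",s["tcp_rot"]).as_matrix();T[:3,3]=s["eef_pos"]
    p=vision.read_camera("wrist");M=np.linalg.inv(T@p["tool_from_camera"]);p["R"]=M[:3,:3];p["t"]=M[:3,3];return p,T
def up(zb,show=None):
    p,T=wrist();r=vision.regions_of(p,"black_cap_center")
    m=max(r,key=lambda f:f["pixels"][180:460,200:440].sum())["pixels"].astype(float)
    W=np.ones((480,640));W[340:385]=0;W[405:]=0
    x0=T[:2,3]
    best=min((minimize(lambda v:(W*np.abs(upmask(p,v[0],v[1],zb)-m)).sum(),x0+o,method="Nelder-Mead",options=dict(initial_simplex=np.array([x0+o]*3)+[[0,0],[8,0],[0,8]])) for o in([0,0],[-3,12],[3,-12])),key=lambda r:r.fun)
    tool=T[:3,:3].T@(np.array([*best.x,T[2,3]])-T[:3,3]);print("cap xy",best.x.round(1),"in tool",tool.round(1),best.fun)
    if show:
        im=(255*(p["pixels"]/255.)**0.5).astype(np.uint8)[:,:,::-1].copy();k=(upmask(p,*best.x,zb)>.5).astype(np.uint8)
        cv2.drawContours(im,cv2.findContours(k,0,1)[0],-1,(0,255,0),1);im[:,:,2]=np.maximum(im[:,:,2],(m*120).astype(np.uint8));cv2.imwrite(f"pics/{show}.png",im)
E
python3 -c "
from upfit import *
up(0,'u1')"
```

```text
cap xy [588.7 124.3] in tool [0.5 7.9 0.1] 217.65882352941176
```

View pics/u1.png

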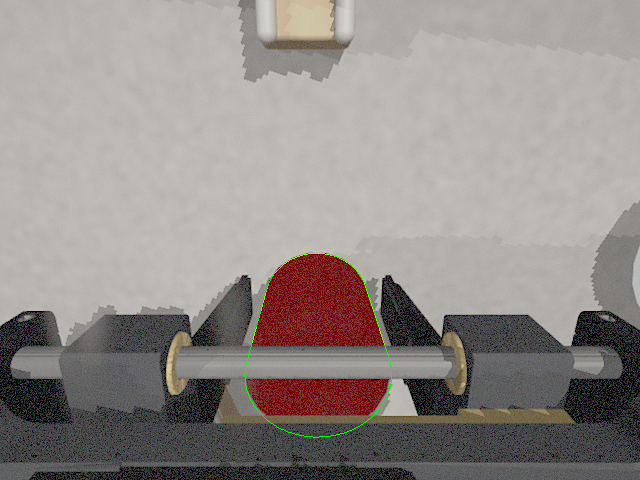

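```bash
python3 -m pendant '[[0.5,0,-5,0],[0.5,4,-10,0],[0.5,8,-10,0],[0.5,8,-10,0]]' 0.3; python3 -m pendant '[[0,0,0,0],[0,0,0,0],[0,0,0,0],[0,0,0,0]]' 1;python3 -m pendant '[[0,0,-20,0],[0,0,-60,0],[0,0,-110,0],[0,0,-130,0],[0,0,-130,0]]' 1
python3 - <<'E'
from upfit import *
up(150-20.,'u2')
for n in("scene","side"):
    p=vision.read_camera(n);A=p["pixels"];c=(80,200,220,320) if n=="scene" else (290,110,430,230)
    save(p,"s_"+n,c,4)
E
```

```text
t: 13.55
eef_pos: [588.7, 123.9, 20.2]
tcp_rot: [3.135, -0.011, 0.297]
ft_force: [-0.6, 0.7, 0.0]
opening: 0.703
t: 14.05
eef_pos: [588.7, 123.9, 20.2]
tcp_rot: [3.135, -0.011, 0.297]
ft_force: [-0.8, 0.1, 0.3]
opening: 0.59
t: 14.68
eef_pos: [587.5, 124.4, 151.5]
tcp_rot: [3.135, -0.014, 0.298]
ft_force: [-0.1, 0.2, -1.4]
opening: 0.587
cap xy [587.5 125.1] in tool [ 0.2 -0.7 -0. ] 212.435294117647
```

View pics/u2.png

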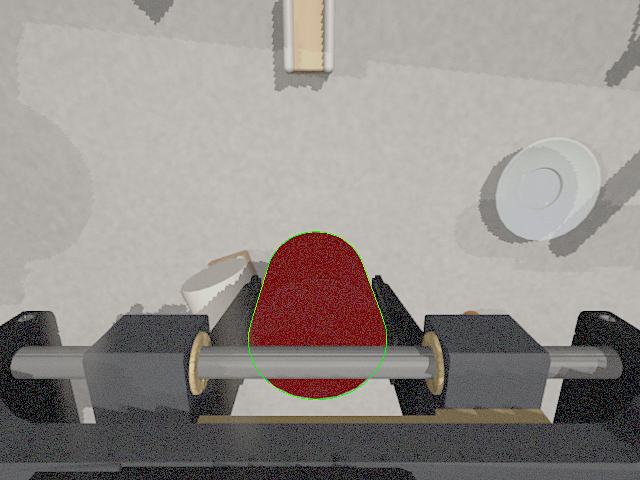

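View pics/s_scene.png

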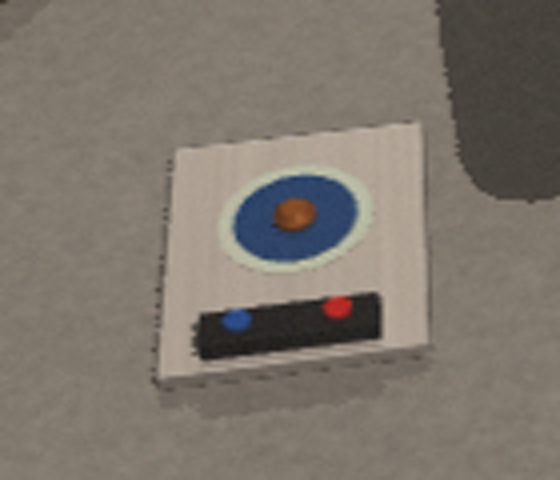

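View pics/s_side.png

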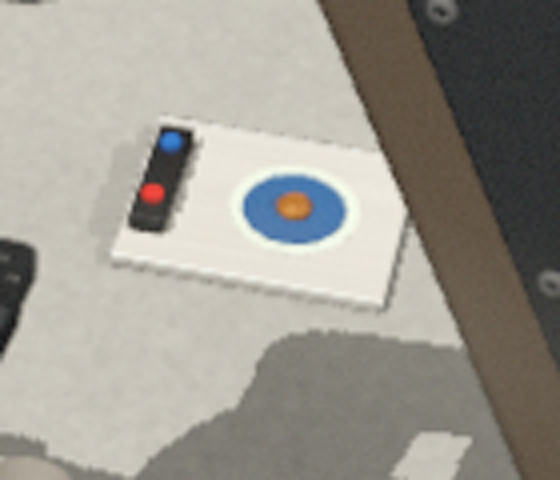

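```bash
cat > disc.py <<'E'
from h import *
def disc(p,c):
    x0,y0,x1,y1=c;im=p["pixels"][y0:y1,x0:x1];hsv=cv2.cvtColor(im,cv2.COLOR_RGB2HSV)
    m=cv2.inRange(hsv,(100,90,40),(130,255,255));n,l,st,ce=cv2.connectedComponentsWithStats(m)
    k=1+st[1:,4].argmax();cs=cv2.findContours((l==k).astype(np.uint8),0,1)[0];cc=max(cs,key=len)
    (ex,ey),ax,an=cv2.fitEllipse(cv2.convexHull(cc));return (ex+x0,ey+y0),ax,st[k,4]
if __name__=="__main__":
    for n,c in(("scene",(80,200,220,320)),("side",(290,110,430,230))):
        p=vision.read_camera(n);uv,ax,a=disc(p,c);P=onplane(p,uv,10);print(n,uv,ax,a,P.round(1))
        if n=="scene":
            # strip ends from 4x crop: (200,337) and (380,312) near top edge
            A=onplane(p,(80+195/4,200+318/4),25);B=onplane(p,(80+380/4,200+294/4),25);d=B-A;print("strip dir yaw",np.degrees(np.arctan2(d[1],d[0])))
E
python3 disc.py
```

```text
scene (153.17491149902344, 254.0793685913086) (20.075807571411133, 30.458772659301758) 407 [ 577.1 -264.7   10. ]
strip dir yaw 110.89756473014523
side (362.97367095947266, 161.96975708007812) (16.295352935791016, 24.5980167388916) 268 [ 576.8 -266.1   10. ]
```

```bash
python3 to.py 484 -301 150 -69
```

```text
t 14.975 pos [586.7 124.2 149. ] rot [179.67  -0.53  17.04] open 0.587 F [ 0.   0.3 -0.2]
shift [-222.8  376.5   -0.9] turn(tool z, = -dyaw) 86.0
```

```bash
python3 -m pendant '[[-223,377,-1,86],[-223,377,-1,86],[-223,377,-1,86],[-223,377,-1,86],[-223,377,-1,86],[-223,377,-1,86],[-223,377,-1,86],[-223,377,-1,86]]' 1;  python3 to.py 484 -301 150 -69
```

```text
t: 15.98
eef_pos: [482.6, -305.4, 149.1]
tcp_rot: [-3.133, -0.006, -1.214]
ft_force: [-0.4, 0.8, -1.0]
opening: 0.595
t 15.975 pos [ 482.6 -305.4  149.1] rot [-179.52   -0.35  -69.54] open 0.595 F [-0.4  0.8 -1. ]
shift [-3.6 -2.8 -0.9] turn(tool z, = -dyaw) -0.5
```

```bash
python3 -m pendant '[[0,0,0,0],[0,0,0,0]]' 1
python3 - <<'E'
from upfit import *
from disc import disc
up(130,None)
p,T=wrist();save(p,"d1");print(pix(p,(577,-265,10)))
uv,ax,a=disc(p,(0,0,640,340));print(uv,ax,a,onplane(p,uv,10))
E
```

```text
t: 16.23
eef_pos: [482.6, -305.0, 148.7]
tcp_rot: [-3.134, -0.005, -1.209]
ft_force: [0.6, 0.6, -0.4]
opening: 0.587
cap xy [ 483.3 -304.4] in tool [-0.4 -0.9  0. ] 595.0666666666667
[310.93950032 104.43464041]
(310.95745849609375, 103.65013885498047) (70.93236541748047, 75.57595825195312) 3694 [ 577.56099062 -264.8057723    10.        ]
```

View pics/d1.png

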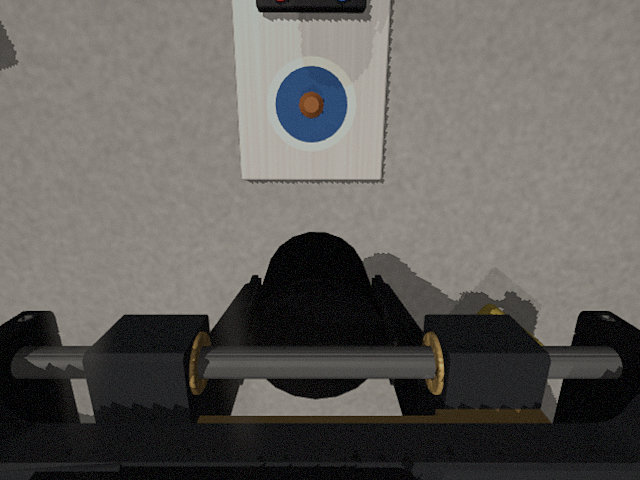

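```bash
python3 to.py 576.7 -265.2 50 -69
```

```text
t 16.375 pos [ 482.9 -304.7  149.1] rot [-179.52   -0.34  -69.35] open 0.588 F [-0.1 -0.6 -0.7]
shift [  -4.5 -100.9   99.9] turn(tool z, = -dyaw) -0.3
```

```bash
python3 -m pendant '[[-4.5,-50,0,0],[-4.5,-101,0,0],[-4.5,-101,40,0],[-4.5,-101,75,0],[-4.5,-101,95,0],[-4.5,-101,100,0],[-4.5,-101,100,0]]' 1; python3 to.py 576.7 -265.2 30 -69
python3 -c "
from h import *
for n,c in(('scene',(80,180,220,300)),('side',(290,90,430,210))): save(vision.read_camera(n),'pre_'+n,c,4)
a=cv2.imread('pics/pre_scene.png');b=cv2.imread('pics/pre_side.png');im=cv2.resize(np.hstack([a,b]),(800,343));cv2.imwrite('pics/pre.png',np.clip(im*1.5,0,255))"
```

```text
t: 17.25
eef_pos: [577.1, -264.9, 50.3]
tcp_rot: [-3.133, -0.006, -1.209]
ft_force: [0.3, -0.7, -0.3]
opening: 0.59
t 17.25 pos [ 577.1 -264.9   50.3] rot [-179.51   -0.36  -69.29] open 0.59 F [ 0.3 -0.7 -0.3]
shift [-0.   0.6 20.3] turn(tool z, = -dyaw) -0.3[ WARN:0@12.279] global loadsave.cpp:1063 imwrite_ Unsupported depth image for selected encoder is fallbacked to CV_8U.
```

View pics/pre.png

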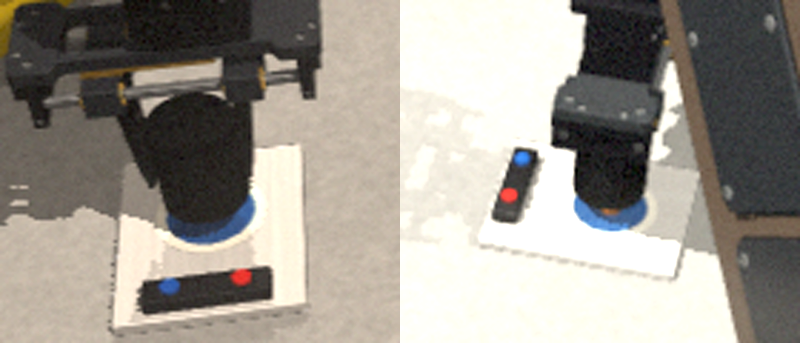

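```bash
python3 -m pendant '[[0,0.5,8,0],[0,0.5,14,0],[0,0.5,17,0],[0,0.5,18.5,0],[0,0.5,19,0],[0,0.5,19,0]]' 1; python3 -m pendant '[[0,0,0.5,0],[0,0,1,0],[0,0,1,0]]' 1
```

```text
t: 18.1
eef_pos: [577.1, -265.5, 32.1]
tcp_rot: [-3.132, -0.007, -1.21]
ft_force: [-0.5, 0.0, -0.5]
opening: 0.589
t: 18.48
eef_pos: [577.0, -265.5, 31.0]
tcp_rot: [-3.132, -0.007, -1.21]
ft_force: [-0.7, 0.4, -1.0]
opening: 0.589
```

```bash
python3 -m pendant '[[0,0,0.6,0],[0,0,1,0],[0,0,1,0]]' 1; python3 -m pendant '[[0,0,0.5,0],[0,0,0.8,0],[0,0,0.8,0]]' 1
```

```text
t: 18.85
eef_pos: [577.2, -265.5, 30.3]
tcp_rot: [-3.132, -0.007, -1.21]
ft_force: [0.3, 1.8, 4.8]
opening: 0.59
t: 19.23
eef_pos: [577.3, -265.5, 30.2]
tcp_rot: [-3.132, -0.008, -1.21]
ft_force: [-0.2, 2.1, 8.7]
opening: 0.591
```

Contact with the plate at about 9 N; releasing, then checking.

```bash
python3 -m pendant '[[0,0,0,0],[0,0,0,0],[0,0,0,0],[0,0,0,0],[0,0,0,0]]' 0; python3 -m pendant '[[0,0,-10,0],[0,0,-30,0],[0,0,-80,0],[0,0,-130,0],[0,80,-150,0],[0,120,-150,0],[0,120,-150,0]]' 0; python3 -c "
from upfit import *
for n,c in(('scene',(80,180,220,300)),('side',(290,90,430,210))):
    p=vision.read_camera(n);save(p,'post_'+n,c,4)
    r=vision.regions_of(p,'black_cap_center')
    for f in r:
        m=f['pixels'].astype(float);ys,xs=np.nonzero(m)
        if abs(xs.mean()-pix(p,(577,-265,40))[0])<40: b=minimize(lambda v:np.abs(upmask(p,v[0],v[1],10)-m).sum(),[577,-265],method='Nelder-Mead');print(n,b.x.round(1),b.fun,m.sum())
a=cv2.imread('pics/post_scene.png');b=cv2.imread('pics/post_side.png');im=cv2.resize(np.hstack([a,b]),(800,343)).astype(float);cv2.imwrite('pics/post.png',np.clip(im*1.5,0,255).astype(np.uint8))
save(vision.read_camera('scene'),'end')
"
```

```text
t: 19.85
eef_pos: [577.4, -265.5, 30.2]
tcp_rot: [-3.132, -0.008, -1.21]
ft_force: [1.0, -0.1, -0.8]
opening: 0.991
t: 20.72
eef_pos: [460.8, -308.3, 180.5]
tcp_rot: [-3.131, -0.009, -1.213]
ft_force: [-0.1, 0.6, -0.3]
opening: 1.004
scene [ 580.  -262.2] 81.35294117647058 1321.0
side [ 578.9 -267.7] 112.69019607843137 903.0
```

View pics/post.png

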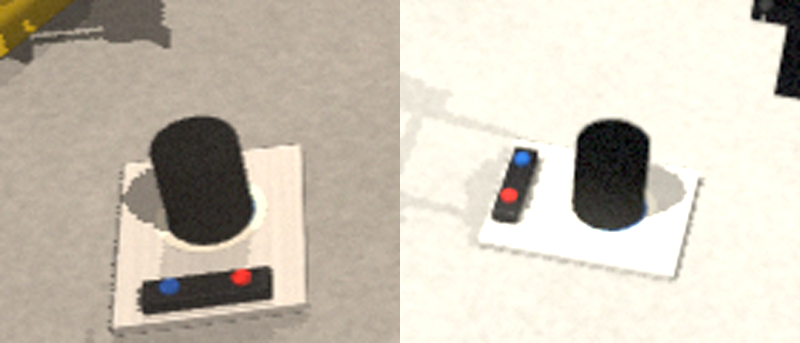

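View pics/end.png

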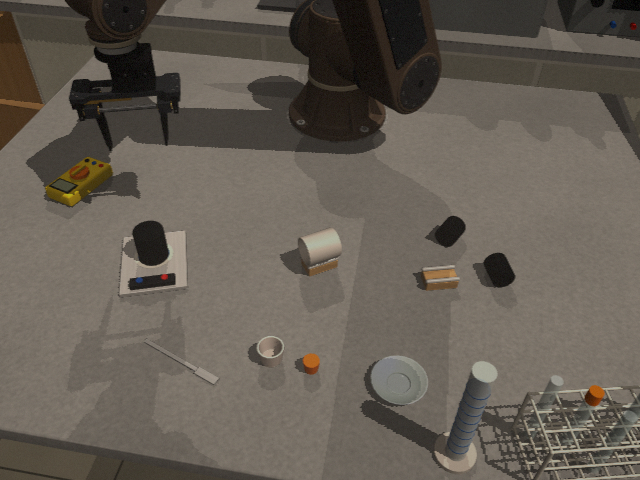

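```bash
python3 -c "
from upfit import *
p,T=wrist();save(p,'fin',(180,0,460,260),2.2)
for f in vision.regions_of(p,'black_cap_center'):
    m=f['pixels'].astype(float)
    b=minimize(lambda v:np.abs(upmask(p,v[0],v[1],10)-m).sum(),[577,-265],method='Nelder-Mead');print(b.x.round(1),b.fun,m.sum())
"
```

```text
[ 577.7 -265. ] 285.8156862745098 5457.0
```

View pics/fin.png

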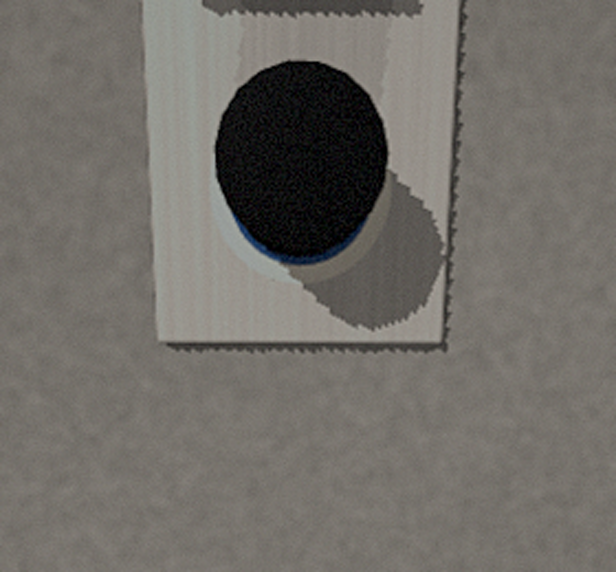

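The cap stands flat and upright over the disc. Only a thin sliver of blue, 1–2 mm wide, shows at its near edge. Handing in.

```bash
python3 -c "
from cell import job,env
print(env.state()['t']);print(job.job_done())"
```

```text
21.075
the job is handed in; nothing more can be done
None
```

The black cap now stands open end down on the sensor plate, covering the sensor, and the job was handed in at about 21 s.

**How it was done:** I gripped the largest black cap, the one on the cradle at scene pixel (443, 263). The tool can only turn about its own vertical axis. So I tipped the cap between the pads by pressing it on the edge of its own emptied cradle and then on the bench. I let go at about 62–65° of tilt, and it tipped upright onto the bench. I then gripped it again, carried it over, lowered it until it pressed on the plate with about 9 N, and released it.

**Last checks:**
- **Position:** the wrist camera puts the cap at (577.7, -265.0), against a disc centre of (577.4, -264.9). The scene and side fits disagree by about 3 mm, giving (580.0, -262.2) and (578.9, -267.7). A sliver of blue shows at one edge, so the cap may be 1–2 mm off centre.
- **Cap:** it looks upright and flat in all three cameras, and the dome is covered.
- **White cap:** it still lies in its cradle.
- **Gripper:** it is open and clear of everything.
- **Forces:** the highest wrist force I read was about 28 N. I only read it at the end of each move.

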